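Open the ratchet bar clamp on the fly-tying bench

TASK

The glue in the wooden tool block has set and the clamp's screw is already slack. With your fingertips, press down the ribbed release key on the clamp's sliding jaw and, keeping it down, push the jaw back along the bar, away from the block, until it meets the end stop; then let go and move clear. Do not lift or shift the block or anything else on the bench.

Things in the scene. Friction and masses are not known exactly. Their poses are not given: they have to be found in the camera images.
- jig: Bar clamp on a plywood board (190 x 420 x 12 mm), fixed to the bench. Origin at bench level under the bar. The bar (20 mm wide, top 53 mm above the bench) runs along the jig's y at x = 0. At its -y end: fixed head (92 mm high, 46 wide) with screw and T-handle; at its +y end: the end stop (62 mm high). Jig +y is the way the sliding jaw is pushed back; z is up.
- jaw (a joint): Position of the sliding jaw along the bar, m, growing as it goes back (jig +y): 0 to 0.010 at the start, by the block; 0.095 when its rear touches the end stop. A spring pawl in a rack (8 mm pitch) under the bar stops it going back unless the key is down; towards the block it clicks freely. Slides with 2 to 3 N of friction and stays where it is left.
- key (a joint): How far the release key is down, m: 0 up, 0.006 fully down. It springs up: 3 N to start it, 6.6 N to bottom it. The pawl lets go at about 0.004 and catches again as soon as the key comes up, so the key is held down while the jaw is pushed. It may stand up to 0.004 down by itself where the pawl rides on a tooth.
- key_top (a point): Centre of the top of the release key: ribbed black thumb plate on the sliding jaw, 44 mm wide across the bar, 41 mm long along it, top 98 mm above the bench when up. Moves with key and jaw. Nothing within 60 mm stands higher except the shoulder. Axes as the jig's.
- shoulder (a point): Point on the front face of the shoulder: the upright wall at the rear of the sliding jaw, just behind the key and facing it, 50 mm wide, 12 mm thick, top 113 mm above the bench (15 mm above the key). The point is at mid width, 105 mm above the bench, 21.5 mm in jig +y from the key's centre. A good face to push on. Axes as the jig's.
- jaw_face (a point): Bottom centre (53 mm above the bench) of the sliding jaw's rubber front face, which faces the block. The jaw is a plain grey casting 66 mm long along the bar: front plate 70 mm wide, 13 mm thick, top 89.5 mm above the bench; then the key; then the shoulder. Axes as the jig's.
- stop_face (a point): Middle of the end stop's face, 58 mm above the bench, that the jaw's rear (12 mm behind the shoulder's front face) comes up against. Fixed on the jig; axes as the jig's.
- block: Glued-up tool block of three strips of light and darker wood, 130 mm (its x, across the bar) x 60 mm (its y) x 32 mm, with holes in its top. It lies loose on two wooden rests, underside 53 mm above the bench, between the screw's pad and the sliding jaw, some mm from both. Origin at the centre of its underside.
- glue: white wood-glue bottle, 42 mm across, 105 mm tall, standing on the clamp's board; origin at its underside. Leave it alone.
- offcut: wood offcut 32 x 75 x 18 mm lying on the board; origin at its underside. Leave it alone.
- spool_a: thread spool, 30 mm across, 35 mm tall, standing on the board; origin at its underside. Leave it alone.
- spool_b: thread spool, 30 mm across, 35 mm tall, standing on the mat; origin at its underside. Leave it alone.
- resin_a: small black resin bottle, 28 mm across, 85 mm tall, on the mat; origin at its underside. Leave it alone.
- resin_b: small black resin bottle like the other, elsewhere on the mat; origin at its underside. Leave it alone.
- marker: marker pen 13 mm thick, 130 mm long, lying on the mat; origin at its underside, length along its x. Leave it alone.
- bodkin: bodkin (needle in a wooden handle), 130 mm long, lying on the mat, length along its x. Leave it alone.
Mind the look-alikes: they are no part of the job. What is meant by the block is not green, and is the smaller of those in its own colour.

How it is judged:
On the way, in this order (a step that is already met when the one before it is completed fails the run):
1. the release key is pressed down far enough to free the pawl, the jaw still near the block (value of joint key above 0.004 m and value of joint jaw below 0.03 m and contact force between the fingers and jig above 1 N), for 0.1 s.
2. the jaw is back at the end stop (value of joint jaw above 0.09 m), for 0.1 s.
At the end, for the whole second after the job is handed in: The sliding jaw rests within 5 mm of the end stop (joint over 0.090 of 0.095 m) with the key sprung up again, and the block lies level and at rest within 20 mm of where it was (value of joint jaw above 0.09 m and velocity of joint jaw between -0.01 and 0.01 m/s and value of joint key below 0.0045 m and distance of block from where it was at the start of the episode below 0.02 m and angle between block's own z axis and vertical below 0.1 rad and linear speed of block below 0.02 m/s); the robot touches nothing.
It fails at once if the block is lifted, tipped or shifted by more than 20 mm (distance of block from where it was at the start of the episode above 0.02 m or angle between block's own z axis and vertical above 0.15 rad).
It fails at once if another loose thing is lifted, knocked over or shifted by more than 25 mm (distance of any of glue, offcut, spool_a, spool_b, resin_a, resin_b, marker, bodkin from where it was at the start of the episode above 0.025 m).
It also fails if it takes over 32 s, if anything falls off the work surface, if the arm or the gripper's body presses on something with over 40 N, if the wrist force passes 120 N, or if a joint passes its speed limit or range.

ROBOT

A 6-joint arm with a two-finger parallel gripper is mounted at the origin on the work surface. World frame = base frame: x ahead of the robot, y to its left, z up, the work surface at z = 0. Lengths are in m, angles in rad, forces in N, time in s.
With the tool pointing down it reaches from about 0.35 to 0.775 m from the base axis. Payload 5.5 kg.
Tool frame: the origin (TCP) lies midway between the tips of the shut fingers; the grasp point (between the pads) lies 19 mm behind it; z points along the fingers, y is the line along which they close (so a half turn about z gives the same grasp; the last joint's range is limited). The gripper opens to 85 mm and grips with 20 to 120 N. Pads are 22 mm wide; open, the fingers measure 114 mm over their backs; the gripper's body (76 mm by 85 mm) begins 54 mm behind the grasp point. The pads swing forward as they close: fully open they stand 13 mm farther back than shut.
Start: joints at [1.031, 0.313, 0.046, 1.304, 0, 1.431], TCP at [0.224, 0.53, 0.206] pointing down, gripper open.
Joint ranges: [-2.76, 2.76], [-0.86, 1.69], [-1.03, 1.26], [-2.2, 2.34], [-1.47, 1.5], [-3.14, 3.14]. Speed limits (rad/s): [2.57, 2.57, 3.14, 3.14, 3.14, 3.14].

INTERFACE

Orientations are given as a unit quaternion [w, x, y, z].
In Python, from workcell import telemetry, imaging, env gives the robot as it stands. The module is installed in compiled form; this text tells all that it offers.
- The arm moves only by the tool step_arm, never from a script. Its argument "moves" is a list of rows, each a list of 3 entries, a list of its own where there are three numbers: the shift along the tool's x, y, z in mm, then the turn, a rotation vector about the tool's x, y, z in rad, then the finger opening in mm, from 0 to 85.4. A call has 1 to 8 rows; each row is the pose to reach, as a shift and turn from the pose commanded when the call began, along the tool's axes at that moment; what a row does not reach only later rows make up. A row lasts 1/12 s, in which the tool goes at most 41.7 mm and 7.16 degrees, less where a joint would pass 70% of its speed; a pose out of reach is approached as far as the arm can. A call with a gripper value outside its range is refused whole. The fingers move at their own pace and stop on an object; "grip_force" is the grip in N (left out, the last holds). Time passes only in rows, so rows that repeat a pose let the fingers close. It gives the time, the measured TCP pose, the force, the opening and the grip force at its end, in the units of the state.
- telemetry.get_state(): the state, without advancing time (a new reading comes with each control period).
- imaging.read_camera(name): name is "side" or "top"; returns the picture (420x560x3 uint8, red, green, blue); there is no depth.
- imaging.camera_params(name): a dict with "camera_matrix" (3x3 intrinsics, pixels), "pose" (4x4, takes a point from camera to world coordinates). Camera axes: x right, y up, looking along -z (the intrinsics and any distortion apply to the point x, -y, -z); pixel columns grow to the right and rows downward; lengths in m; the calibration is good to about 2 mm. A picture is of the moment at which its call begins. camera_params takes no time and is no camera call.
- env.hand_in(): hands the job in; it is judged then, once.
The state is a dict: "clock": time; "joint_pos": joint angles; "qvel": joint speeds; "tau": joint torques, N m; "tcp_pos": TCP position; "orientation": TCP orientation; "wrist_force": force on the tool from outside, world axes, zero at the start; "ft_torque": the same for the moment, N m; "finger_gap": finger opening in m; "grip_force": force on a finger pad.
Only numpy, scipy, OpenCV 4.12 (cv2) and the standard library are available. Lean on these libraries where they do the work, as an engineer would, in place of code of your own. Each camera call takes 0.05 s, during which the arm holds its last target. There are 200 camera calls.

## Working session

There is one attempt and no reset: what is moved stays moved. The work goes in short steps, Python scripts to look and compute and a tool call to move; the robot and the scene stay as the last step left them, time stands still between calls to the robot, and variables do not carry over. Pictures are saved under pics/ and viewed, at most 10 in all, crops included, and the job is handed in when it is done.

Besides the shell and the picture viewer there is one more tool, called after ">>>" in YAML: its name, and indented under it one key for each argument. step_arm: Moves the arm, as the interface text tells. Its arguments: {"type":"object","properties":{"moves":{"type":"array"},"grip_force":{"type":"number"}},"required":["moves"]}

```bash
mkdir -p pics
python3 - <<'E'
from workcell import telemetry, imaging
import cv2,numpy as np
for n in("side","top"):
    im=imaging.read_camera(n); cv2.imwrite(f"pics/{n}0.png",im[:,:,::-1])
    p=imaging.camera_params(n); print(n,{k:np.round(v,4).tolist() if not isinstance(v,str) else v for k,v in p.items()})
s=telemetry.get_state(); print({k:np.round(v,4).tolist() for k,v in s.items()})
E
```

```text
side {'camera_matrix': [[393.7289, 0.0, 279.4592], [0.0, 393.7289, 208.2945], [0.0, 0.0, 1.0]], 'pose': [[0.8144, 0.4041, -0.4166, -0.001], [-0.5803, 0.5646, -0.5869, -0.7745], [-0.0019, 0.7197, 0.6943, 0.9771], [0.0, 0.0, 0.0, 1.0]]}
top {'camera_matrix': [[488.6946, 0.0, 279.2185], [0.0, 488.6946, 210.2075], [0.0, 0.0, 1.0]], 'pose': [[0.0071, 0.9914, -0.1309, 0.3399], [-0.9999, 0.0082, 0.0079, -0.0063], [0.0089, 0.1308, 0.9914, 1.3725], [0.0, 0.0, 0.0, 1.0]]}
{'clock': 0.1, 'joint_pos': [1.0314, 0.314, 0.0451, 1.3036, 0.0, 1.4312], 'qvel': [-0.0, -0.003, 0.003, -0.0008, 0.0009, -0.0007], 'tau': [0.0029, -48.1725, 29.9245, 0.0128, -0.0001, 0.0], 'tcp_pos': [0.2236, 0.5292, 0.2049], 'orientation': [-0.0003, 0.1986, 0.9801, -0.0008], 'wrist_force': [-0.138, 0.0729, -1.0721], 'ft_torque': [-0.0013, 0.0323, -0.0158], 'grip_force': 0.0, 'finger_gap': 0.0853}
```

View pics/side0.png

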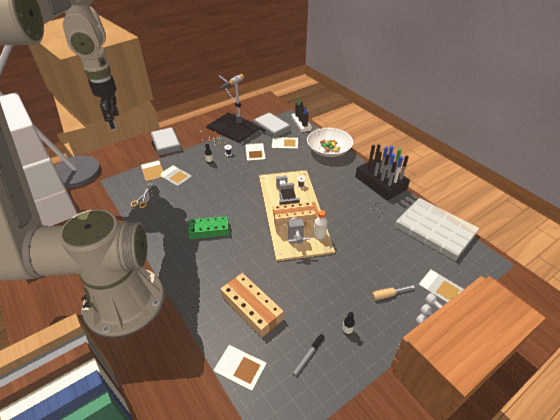

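View pics/top0.png

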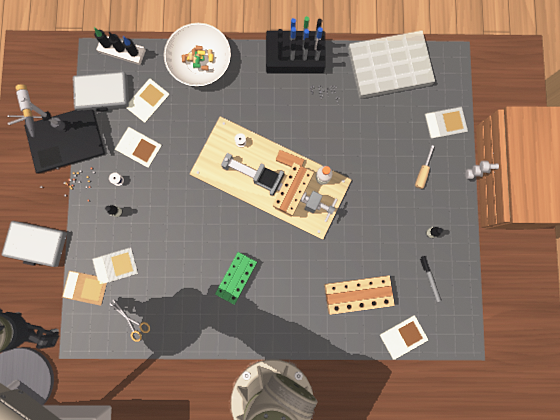

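The jaw and key show at about (268,178) in the top view, with the small block beside it at (293,188). The T-handle head is at (318,203) and the end stop at (226,160). The look-alikes are the big wooden block at (360,295) and the green block at (237,277); neither is in the clamp. I'll check this in a close crop.

Run:
```python
import cv2,numpy as np
a=cv2.imread("pics/top0.png")[140:225,205:345]; b=cv2.imread("pics/side0.png")[165:250,255:340]
a=cv2.resize(a,None,fx=5.6,fy=5.6,interpolation=cv2.INTER_CUBIC);cv2.imwrite("pics/topc.png",a)
b=cv2.resize(b,None,fx=7,fy=7,interpolation=cv2.INTER_CUBIC);cv2.imwrite("pics/sidec.png",b)
```

```text
(no output)
```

View pics/topc.png

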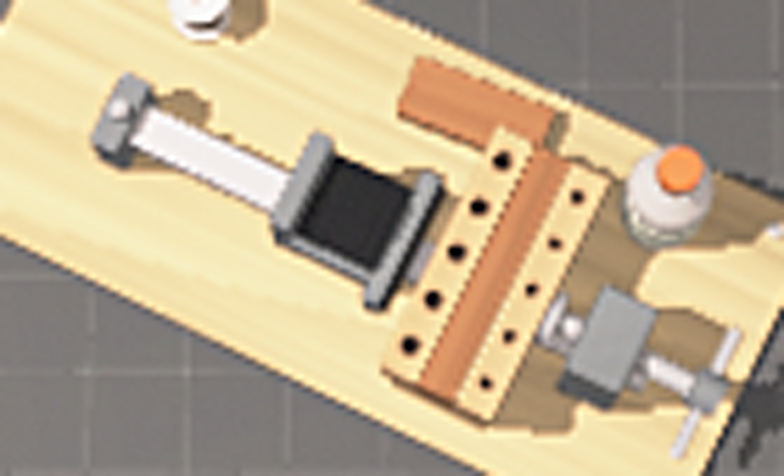

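View pics/sidec.png

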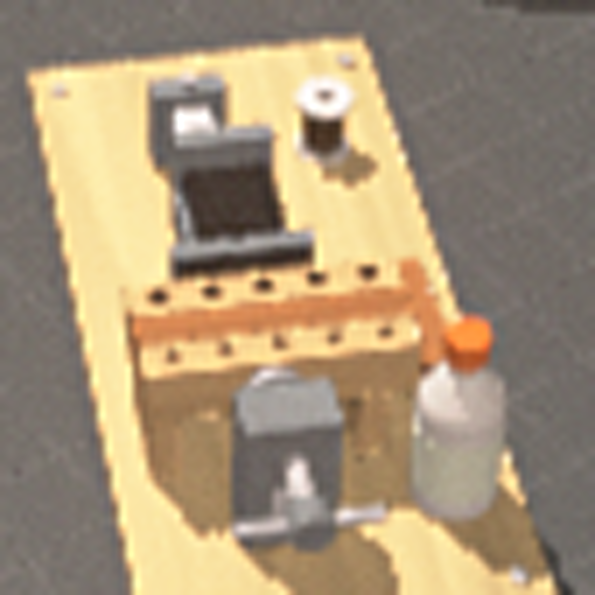

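The crops confirm it: the black key plate is centred near top (268.4,178) and side (288,194). The shoulder is on its end-stop side and the wooden block in the clamp has white and brown strips. Now measuring.

```bash
cat > h.py <<'E'
import cv2,numpy as np
from workcell import imaging
def ray(n,px):
    p=imaging.camera_params(n);K,T=np.array(p["camera_matrix"]),np.array(p["pose"])
    u=cv2.undistortPoints(np.float64([[px]]),K,np.float64(p.get("distortion",np.zeros(5))) )[0,0]
    return T[:3,3],T[:3,:3]@[u[0],-u[1],-1]
def onz(n,px,z):
    o,d=ray(n,px);return o+d*(z-o[2])/d[2]
def tri(p1,p2):
    (a,d),(b,e)=ray("top",p1),ray("side",p2)
    s=np.linalg.lstsq(np.c_[d,-e],b-a,rcond=None)[0];q,r=a+d*s[0],b+e*s[1]
    return (q+r)/2,np.linalg.norm(q-r)
E
python3 - <<'E'
from h import *
px={}
for n,(r0,r1,c0,c1) in {"top":(160,195,250,282),"side":(184,203,278,298)}.items():
    im=cv2.imread(f"pics/{n}0.png")[r0:r1,c0:c1]
    m=(im.max(2)<60).astype(np.uint8)
    k,l,st,_=cv2.connectedComponentsWithStats(m);i=1+st[1:,4].argmax()
    c=max(cv2.findContours((l==i).astype(np.uint8),0,1)[0],key=cv2.contourArea)
    R=cv2.minAreaRect(c);px[n]=np.array(R[0])+[c0,r0]
    print(n,px[n],R,st[i]); w=np.array([onz(n,p+[c0,r0],.098)[:2] for p in cv2.boxPoints(R)]);print(w.round(4).tolist(),np.linalg.norm(np.diff(w,axis=0),axis=1),w.mean(0))
print("tri",tri(px["top"],px["side"]))
T=lambda x,y,z:onz("top",(205+x/5.6-.4,140+y/5.6-.4),z)[:2].round(4)
print("shoulder ends",T(322,138,.113),T(285,210,.113)); print("frontplate",T(430,175,.0895),T(376,305,.0895))
h,e=T(620,318,.092),T(123,112,.062);print("head,stop",h,e,np.degrees(np.arctan2(*(e-h)[::-1])))
a,b=T(283,185,.053),T(143,125,.053);print("bar",a,b)
print("block top corners",[T(*p,.085) for p in((505,125),(608,178),(492,418),(385,370))])
E
```

```text
top [267.90000153 177.20000076] ((17.900001525878906, 17.200000762939453), (15.205260276794434, 15.652474403381348), 26.56505012512207) [  8   8  20  20 244]
[[0.5864, 0.0414], [0.6244, 0.0233], [0.6063, -0.0131], [0.5684, 0.0052]] [0.04214116 0.0405903  0.04207137] [0.59635572 0.01418761]
side [296. 201.] ((18.0, 17.0), (2.0, 0.0), 180.0) [17 17  3  1  3]
[[0.5932, -0.0368], [0.5932, -0.0368], [0.5878, -0.033], [0.5878, -0.033]] [0.         0.00655619 0.        ] [ 0.59051232 -0.03493008]
tri (array([0.6148229 , 0.01034805, 0.04816146]), np.float64(0.019081783146753715))
shoulder ends [0.6279 0.0296] [0.5933 0.0465]
frontplate [ 0.6156 -0.0216] [0.5525 0.0036]
head,stop [ 0.5468 -0.1121] [0.6516 0.1285] 66.46313152051357
bar [0.6178 0.0501] [0.6473 0.1194]
block top corners [array([ 0.6414, -0.0576]), array([ 0.6159, -0.1071]), array([ 0.4994, -0.0518]), array([ 0.522 , -0.0009])]
```

```bash
cat >> h.py <<'E'
from scipy.spatial.transform import Rotation as Ro
from workcell import telemetry
def rel(w):
    s=telemetry.get_state();q=np.array(s["orientation"])[[1,2,3,0]]
    return (Ro.from_quat(q).inv().apply(np.array(w)-s["tcp_pos"])*1000).round(1)
E
python3 - <<'E'
from h import *
im=cv2.imread("pics/top0.png");hsv=cv2.cvtColor(im,cv2.COLOR_BGR2HSV)
m=cv2.inRange(hsv,(12,60,90),(32,255,255));m[:110]=0;m[245:]=0;m[:,:180]=0;m[:,360:]=0
k,l,st,_=cv2.connectedComponentsWithStats(m);i=1+st[1:,4].argmax()
c=cv2.findContours((l==i).astype(np.uint8),0,1)[0];c=max(c,key=cv2.contourArea)
b=cv2.boxPoints(cv2.minAreaRect(c));w=np.array([onz("top",p,.012)[:2] for p in b]);d=np.diff(np.r_[w,w[:1]],axis=0)
print(w.round(4).tolist(),np.linalg.norm(d,axis=1),np.degrees(np.arctan2(d[:,1],d[:,0])),w.mean(0))
print("tri",tri((267.9,177.2),(287.7,193.5)),onz("side",(287.7,193.5),.098))
s=telemetry.get_state();y=Ro.from_quat(np.array(s["orientation"])[[1,2,3,0]]).as_matrix()[:,1];print("tool y",y,np.degrees(np.arctan2(y[1],y[0])))
print(rel([.5964,.0142,.16]))
E
```

```text
[[0.6207, 0.2404], [0.7982, 0.1611], [0.6097, -0.2227], [0.4379, -0.1382]] [0.19446065 0.42761574 0.19138852 0.42037527] [ -24.05977859 -116.16772687  153.80292176   64.23306641] [0.61663075 0.01016271]
tri (array([0.59583265, 0.01512   , 0.0922914 ]), np.float64(0.003606983123396166)) [0.59022427 0.01059465 0.098     ]
tool y [ 0.38926649  0.92112374 -0.00163289] 67.09110205108955
[-543.9 -329.2   45.3]
```

>>> step_arm:
  moves:
    - [[-30,-18,0],[0,0,0],0]
    - [[-62,-37,0],[0,0,0],0]
    - [[-94,-56,0],[0,0,0],0]
    - [[-126,-76,0],[0,0,0],0]
    - [[-158,-96,0],[0,0,0],0]
    - [[-190,-115,0],[0,0,0],0]
    - [[-222,-134,0],[0,0,0],0]
    - [[-254,-154,0],[0,0,0],0]
  grip_force: 40

```text
clock: 0.77
tcp_pos: [0.3984, 0.2873, 0.2055]
orientation: [-0.0, 0.198, 0.98, -0.0]
wrist_force: [0.3, 0.3, 0.3]
finger_gap: -0.0003
grip_force: 0.0
```

>>> step_arm:
  moves:
    - [[-32,-19,0],[0,0,0],0]
    - [[-64,-38,0],[0,0,0],0]
    - [[-96,-58,0],[0,0,0.01],0]
    - [[-128,-77,0],[0,0,0.02],0]
    - [[-160,-97,0],[0,0,0.033],0]
    - [[-192,-116,0],[0,0,0.033],0]
    - [[-224,-136,0],[0,0,0.033],0]
    - [[-250,-155,0],[0,0,0.033],0]

```text
clock: 1.43
tcp_pos: [0.5689, 0.0467, 0.2051]
orientation: [-0.0, 0.215, 0.977, -0.0]
wrist_force: [0.2, 0.8, 0.2]
finger_gap: 0.0004
grip_force: 0.0
```

Run:
```python
from h import *
s=telemetry.get_state();print(s["clock"],s["tcp_pos"],s["wrist_force"],rel([.596,.0145,.13]))
y=Ro.from_quat(np.array(s["orientation"])[[1,2,3,0]]).as_matrix();print(y.round(3))
```

```text
1.4333 [0.56894984 0.04670584 0.2051032 ] [0.22009291 0.75202683 0.17944625] [-38.1 -17.8  75.1]
[[-0.907  0.42  -0.   ]
 [ 0.42   0.907 -0.   ]
 [ 0.    -0.    -1.   ]]
```

>>> step_arm:
  moves:
    - [[-18,-8,10],[0,0,0],0]
    - [[-34,-15,30],[0,0,0],0]
    - [[-34,-15,55],[0,0,0],0]
    - [[-34,-15,68],[0,0,0],0]
    - [[-34,-15,68],[0,0,0],0]
    - [[-34,-15,68],[0,0,0],0]

```text
clock: 1.93
tcp_pos: [0.5914, 0.021, 0.1367]
orientation: [-0.001, 0.215, 0.977, -0.0]
wrist_force: [0.2, -0.1, 0.3]
finger_gap: 0.0002
grip_force: 0.0
```

Run:
```python
from h import *
n=[imaging.read_camera(x)[:,:,::-1] for x in("top","side")]
s=telemetry.get_state();print(s["clock"],s["tcp_pos"],s["wrist_force"],rel([.596,.0145,.098]))
a=cv2.resize(n[0][140:215,215:315],(640,480),interpolation=2);b=cv2.resize(n[1][155:245,255:340],(453,480),interpolation=2)
cv2.imwrite("pics/c1.png",cv2.resize(np.hstack([a,b]),(800,351)))
```

```text
2.0333 [0.59290698 0.02116574 0.13875853] [ 0.15478685 -0.27574541  0.82387917] [-5.6 -4.8 40.8]
```

View pics/c1.png

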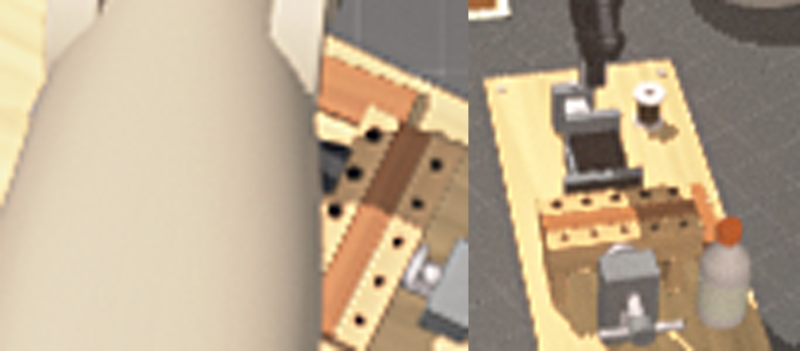

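The fingertip hangs above the key and shoulder in the side view at about (288,176), with nothing touched. Next I'll compare it with the key in that same view.

Run:
```python
from h import *
def proj(n,w):
    p=imaging.camera_params(n);K,T=p["camera_matrix"],np.array(p["pose"]);q=T[:3,:3].T@(np.array(w)-T[:3,3])
    return (K@[q[0]/-q[2],-q[1]/-q[2],1])[:2]
s=telemetry.get_state();print(proj("side",s["tcp_pos"]))
for w in([.596,.0145,.098],[.596,.0145,.094],s["tcp_pos"]-np.array([0,0,.0427])):print(proj("side",w))
```

```text
[286.60997409 182.21034919]
[288.39649526 192.20091381]
[288.38003827 193.09013339]
[286.47439428 191.91757489]
```

Run:
```python
from h import *
im=imaging.read_camera("side")[:,:,::-1].copy();cv2.imwrite("pics/s2.png",im)
d=cv2.absdiff(im,cv2.imread("pics/side0.png")).max(2)
for r in range(170,190):print(r,[c for c in range(275,300) if d[r,c]>40])
s=telemetry.get_state();print(s["tcp_pos"],s["finger_gap"])
c=im[140:210,250:330];cv2.imwrite("pics/s2c.png",cv2.resize(c,None,fx=8,fy=8,interpolation=0))
```

```text
170 [285, 286, 287, 288, 289]
171 [286, 287, 288, 289]
172 [283, 284, 285, 286, 287, 288, 289, 290]
173 [283, 284, 285, 286, 287, 288, 289, 290]
174 [283, 284, 285, 286, 287, 288, 289, 290]
175 [283, 284, 285, 286, 287, 288, 289, 290]
176 [285, 286, 287, 288, 289, 290]
177 [285, 286, 287, 288]
178 []
179 []
180 []
181 []
182 []
183 []
184 []
185 []
186 []
187 []
188 []
189 []
[0.59319082 0.02120495 0.13914058] -0.00018528556185213948
```

View pics/s2c.png

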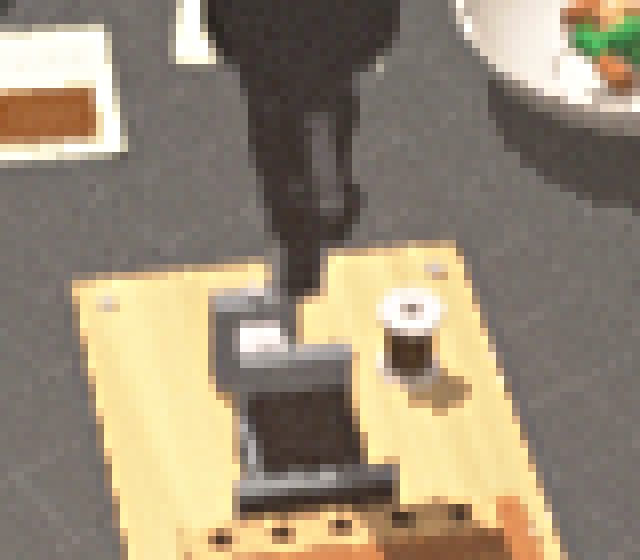

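>>> step_arm:
  moves:
    - [[-3,-3,10],[0,0,0],0]
    - [[-5,-5,20],[0,0,0],0]
    - [[-5,-5,20],[0,0,0],0]
    - [[-5,-5,20],[0,0,0],0]

```text
clock: 2.42
tcp_pos: [0.5941, 0.0143, 0.1167]
orientation: [-0.001, 0.215, 0.977, -0.0]
wrist_force: [-0.1, 0.5, -0.5]
finger_gap: -0.0
grip_force: 0.0
```

Run:
```python
from h import *
im=imaging.read_camera("side")[:,:,::-1].copy()
d=cv2.absdiff(im,cv2.imread("pics/side0.png")).max(2)
for r in range(174,194):print(r,[c for c in range(275,300) if d[r,c]>30])
s=telemetry.get_state();print(s["tcp_pos"],s["wrist_force"],rel([.596,.0145,.098]))
c=im[140:210,250:330];cv2.imwrite("pics/s3c.png",cv2.resize(c,None,fx=8,fy=8,interpolation=0))
```

```text
174 [285, 286, 287, 288, 289, 290, 291, 292, 293, 294, 295]
175 [285, 286, 287, 288, 289, 290, 291, 292, 293, 294, 295]
176 [285, 286, 287, 288, 289, 290, 291, 292, 293, 294]
177 [285, 286, 287, 288, 289, 290, 291, 292]
178 [286, 287, 288, 289, 290, 291]
179 [286, 287, 288, 289, 290, 291]
180 [285, 287, 288, 289, 290, 291]
181 [287, 288, 289, 290, 291]
182 [287, 288, 289, 290, 291]
183 [287, 288, 289, 290]
184 []
185 []
186 []
187 []
188 []
189 []
190 []
191 []
192 []
193 []
[0.59440509 0.01431907 0.11720108] [ 0.55588111  0.61573817 -0.13221613] [-1.4  0.8 19.2]
```

View pics/s3c.png

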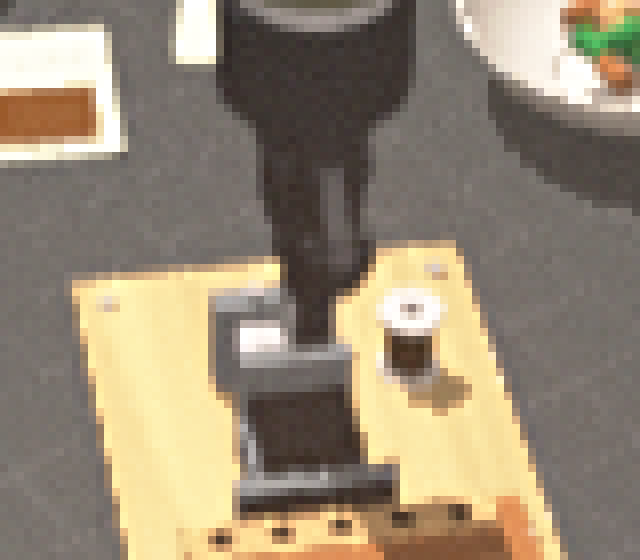

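The tip ends at row 183-184, right at the shoulder's top edge. That is a few rows higher than its TCP projects, so it could be behind the shoulder or simply higher. A few mm further down will tell them apart.

>>> step_arm:
  moves:
    - [[-1,0,5],[0,0,0],0]
    - [[-1,0,10],[0,0,0],0]
    - [[-1,0,10],[0,0,0],0]
    - [[-1,0,10],[0,0,0],0]

```text
clock: 2.8
tcp_pos: [0.5953, 0.0141, 0.1072]
orientation: [-0.0, 0.215, 0.977, 0.0]
wrist_force: [0.2, -0.2, 1.0]
finger_gap: 0.0001
grip_force: 0.0
```

Run:
```python
from h import *
im=imaging.read_camera("side")[:,:,::-1].copy();cv2.imwrite("pics/s4.png",im)
o=cv2.imread("pics/side0.png")
for r in range(180,194):print(r,o[r,283:295].mean(1).astype(int),im[r,283:295].mean(1).astype(int))
s=telemetry.get_state();print(s["clock"],s["tcp_pos"],s["wrist_force"],rel([.596,.0145,.098]))
def proj(n,w):
    p=imaging.camera_params(n);K,T=p["camera_matrix"],np.array(p["pose"]);q=T[:3,:3].T@(np.array(w)-T[:3,3])
    return (K@[q[0]/-q[2],-q[1]/-q[2],1])[:2]
print(proj("side",s["tcp_pos"]),proj("side",[.2236,.5292,.218]),proj("top",[.2236,.5292,.218]),proj("side",[0,0,.2]),proj("top",[0,0,.2]))
```

```text
180 [180 183  99  96 158 217 216 216 212 214 217 213] [187 182 108 127  72  56  59  51  75 175 229 222]
181 [251 250 138  94 154 215 218 215 210 213 216 215] [253 254 134 129  77  60  56  50  72 174 227 222]
182 [242 244 188 114 161 215 214 212 191 201 208 218] [246 249 152 133  73  57  60  53  72 167 218 223]
183 [198 204 202 146 182 181 173 169 167 162 175 215] [205 207 145 131  72  55  56  58  75 152 186 217]
184 [160 163 164 154 162 163 159 157 157 145 140 175] [169 167 132 134  78  54  60  64  82 140 147 181]
185 [149 140 134 122 114 109 100 103  98  96 111 195] [152 148 136 128  94  85  83  93  95 107 114 200]
186 [105 101  99  97  99  99  98 101 104  97 113 198] [105 107 105 116 116 113 107 108 106  99 111 203]
187 [104 103 103 103 104 103  97 103  94  94 112 197] [104 104 103 107 106 108 102 101  99  96 116 203]
188 [101 100  95  95  96  93  80  83  71  69  98 198] [100 100 100  97  96  97  86  82  73  66  99 202]
189 [ 71  72  62  61  58  61  56  58  52  52  82 196] [ 69  73  63  63  57  53  56  56  55  47  80 201]
190 [ 57  63  58  59  57  56  60  54  56  55  73 177] [ 57  61  56  59  61  60  59  60  57  55  73 185]
191 [ 58  60  62  60  61  62  58  61  64  55  62 139] [ 59  59  63  63  56  58  62  60  61  52  65 145]
192 [ 55  55  60  61  60  58  60  59  61  55  55 115] [ 59  59  57  63  57  57  62  63  62  57  46 111]
193 [60 57 62 64 59 62 61 58 61 58 50 90] [59 58 57 61 60 56 60 58 62 54 46 93]
2.85 [0.59556793 0.01402863 0.10750892] [-0.71842124  1.12308939 -0.13552486] [-0.2  0.6  9.5]
[288.41556938 190.19759008] [116.88107056 128.58367872] [ 41.79515012 324.00815861] [102.43863636 256.41968526] [270.84103163 424.58248361]
```

The finger now covers the shoulder's top rows 183-185 with no contact at z = 0.1075. So it is in front of the shoulder, not on or behind it. I'll go down by feel.

>>> step_arm:
  moves:
    - [[0,0,4],[0,0,0],0]
    - [[0,0,8],[0,0,0],0]
    - [[0,0,10],[0,0,0],0]
    - [[0,0,10],[0,0,0],0]

```text
clock: 3.18
tcp_pos: [0.5952, 0.014, 0.0969]
orientation: [-0.001, 0.215, 0.977, -0.0]
wrist_force: [0.3, 0.5, 0.2]
finger_gap: 0.0002
grip_force: 0.0
```

>>> step_arm:
  moves:
    - [[0,0,2],[0,0,0],0]
    - [[0,0,3],[0,0,0],0]
    - [[0,0,4],[0,0,0],0]
    - [[0,0,4],[0,0,0],0]

```text
clock: 3.52
tcp_pos: [0.5957, 0.014, 0.0935]
orientation: [-0.0, 0.215, 0.977, 0.0]
wrist_force: [0.2, -0.4, -1.1]
finger_gap: 0.0001
grip_force: 0.0
```

>>> step_arm:
  moves:
    - [[0,0,1],[0,0,0],0]
    - [[0,0,2],[0,0,0],0]
    - [[0,0,3],[0,0,0],0]
    - [[0,0,3],[0,0,0],0]

```text
clock: 3.85
tcp_pos: [0.5956, 0.014, 0.0904]
orientation: [-0.0, 0.215, 0.977, 0.0]
wrist_force: [-0.1, 0.4, -1.1]
finger_gap: -0.0001
grip_force: 0.0
```

Run:
```python
from h import *
im=imaging.read_camera("side")[:,:,::-1].copy()
s=telemetry.get_state();print(s["clock"],s["tcp_pos"],s["wrist_force"])
a=cv2.imread("pics/s4.png")[150:205,260:315];b=im[150:205,260:315]
cv2.imwrite("pics/s5c.png",cv2.resize(np.hstack([a,b]),None,fx=7,fy=7,interpolation=2))
```

```text
3.9 [0.59563082 0.01398753 0.09054704] [ 0.06679008  0.37667401 -0.85045121]
```

View pics/s5c.png

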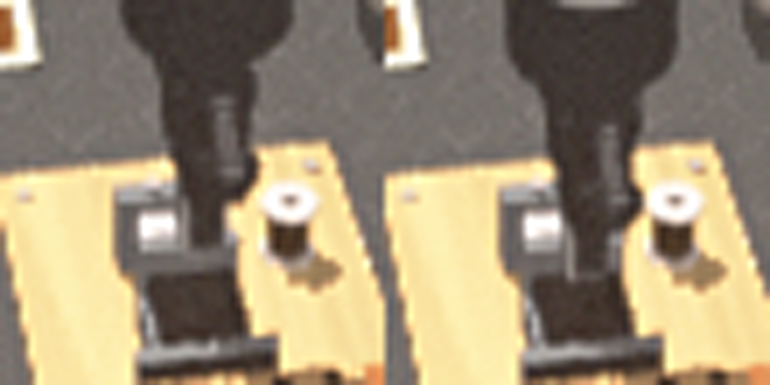

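The finger is in front of the shoulder, its tip at about (289,189) above the rear half of the key, and there is still no contact. The fingers seem to end short of the reported TCP, so I'll keep going down by feel.

>>> step_arm:
  moves:
    - [[0,0,2],[0,0,0],0]
    - [[0,0,4],[0,0,0],0]
    - [[0,0,5],[0,0,0],0]
    - [[0,0,5],[0,0,0],0]

```text
clock: 4.23
tcp_pos: [0.5954, 0.014, 0.0852]
orientation: [-0.0, 0.215, 0.977, -0.0]
wrist_force: [0.2, 0.7, 0.6]
finger_gap: 0.0003
grip_force: 0.0
```

>>> step_arm:
  moves:
    - [[0,0,1],[0,0,0],0]
    - [[0,0,2],[0,0,0],0]
    - [[0,0,3],[0,0,0],0]
    - [[0,0,3],[0,0,0],0]

```text
clock: 4.57
tcp_pos: [0.5956, 0.014, 0.0824]
orientation: [-0.0, 0.215, 0.977, 0.0]
wrist_force: [0.1, -0.0, -0.8]
finger_gap: -0.0002
grip_force: 0.0
```

>>> step_arm:
  moves:
    - [[0,0,1],[0,0,0],0]
    - [[0,0,2],[0,0,0],0]
    - [[0,0,3],[0,0,0],0]
    - [[0,0,3],[0,0,0],0]

```text
clock: 4.9
tcp_pos: [0.5956, 0.014, 0.0794]
orientation: [-0.0, 0.215, 0.977, 0.0]
wrist_force: [0.2, -0.3, 0.7]
finger_gap: 0.0
grip_force: 0.0
```

>>> step_arm:
  moves:
    - [[0,0,1],[0,0,0],0]
    - [[0,0,2],[0,0,0],0]
    - [[0,0,2],[0,0,0],0]

```text
clock: 5.15
tcp_pos: [0.5956, 0.014, 0.0774]
orientation: [-0.0, 0.215, 0.977, 0.0]
wrist_force: [-0.5, 0.3, 0.6]
finger_gap: 0.0001
grip_force: 0.0
```

>>> step_arm:
  moves:
    - [[0,0,1],[0,0,0],0]
    - [[0,0,2],[0,0,0],0]
    - [[0,0,2],[0,0,0],0]

```text
clock: 5.4
tcp_pos: [0.5956, 0.014, 0.0755]
orientation: [-0.0, 0.215, 0.977, 0.0]
wrist_force: [0.4, -0.5, 0.5]
finger_gap: 0.0
grip_force: 0.0
```

>>> step_arm:
  moves:
    - [[0,0,1],[0,0,0],0]
    - [[0,0,2],[0,0,0],0]
    - [[0,0,2],[0,0,0],0]

```text
clock: 5.65
tcp_pos: [0.5956, 0.014, 0.0735]
orientation: [-0.0, 0.215, 0.977, 0.0]
wrist_force: [-0.2, 0.2, -0.8]
finger_gap: -0.0001
grip_force: 0.0
```

Run:
```python
from h import *
im=imaging.read_camera("side")[:,:,::-1].copy();cv2.imwrite("pics/s6.png",im)
s=telemetry.get_state();print(s["clock"],s["tcp_pos"],s["wrist_force"])
o=cv2.imread("pics/side0.png")
a=o[150:210,260:315];b=im[150:210,260:315]
c=np.hstack([a,b]);c=cv2.convertScaleAbs(c,alpha=1.8)
cv2.imwrite("pics/s6c.png",cv2.resize(c,None,fx=7,fy=7,interpolation=2))
```

```text
5.7 [0.59566143 0.01395011 0.07356911] [ 0.66081625 -0.01245084  1.11737666]
```

View pics/s6c.png

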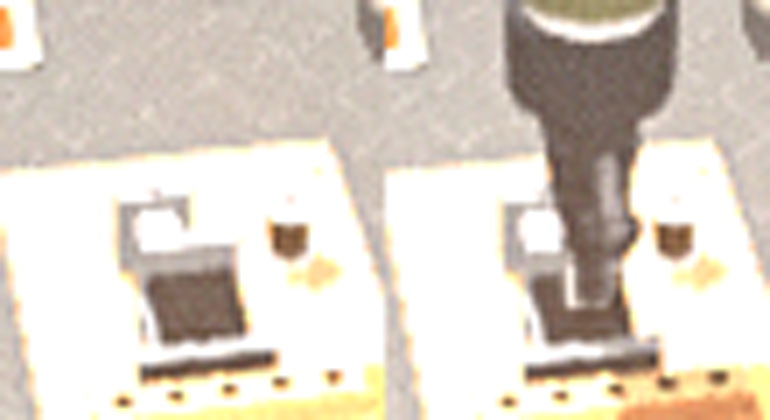

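The tip's bright lower edge, about (289,193.6), now lies over the middle of the key and well in front of the shoulder. Contact should be close.

>>> step_arm:
  moves:
    - [[0,0,1],[0,0,0],0]
    - [[0,0,2],[0,0,0],0]
    - [[0,0,2],[0,0,0],0]

```text
clock: 5.95
tcp_pos: [0.5959, 0.0139, 0.0719]
orientation: [0.0, 0.215, 0.977, 0.0]
wrist_force: [-0.5, -0.6, 0.5]
finger_gap: -0.0001
grip_force: 1.1
```

>>> step_arm:
  moves:
    - [[0,0,1],[0,0,0],0]
    - [[0,0,2],[0,0,0],0]
    - [[0,0,2],[0,0,0],0]

```text
clock: 6.2
tcp_pos: [0.5959, 0.0139, 0.0699]
orientation: [0.0, 0.215, 0.977, 0.0]
wrist_force: [-1.4, 0.5, 3.8]
finger_gap: 0.0001
grip_force: 2.0
```

>>> step_arm:
  moves:
    - [[0,0,1],[0,0,0],0]
    - [[0,0,2],[0,0,0],0]
    - [[0,0,2],[0,0,0],0]

```text
clock: 6.45
tcp_pos: [0.5959, 0.014, 0.0678]
orientation: [0.0, 0.215, 0.977, 0.0]
wrist_force: [-0.9, 0.3, 5.5]
finger_gap: -0.0001
grip_force: 2.6
```

>>> step_arm:
  moves:
    - [[0,0,1],[0,0,0],0]
    - [[0,0,2],[0,0,0],0]
    - [[0,0,2],[0,0,0],0]

```text
clock: 6.7
tcp_pos: [0.596, 0.014, 0.0664]
orientation: [0.0, 0.215, 0.977, 0.0]
wrist_force: [-2.3, -0.3, 8.7]
finger_gap: 0.0002
grip_force: 4.1
```

>>> step_arm:
  moves:
    - [[0,0,1],[0,0,0],0]
    - [[0,0,1.5],[0,0,0],0]
    - [[0,0,1.5],[0,0,0],0]
    - [[0,0,1.5],[0,0,0],0]

```text
clock: 7.03
tcp_pos: [0.596, 0.0139, 0.0663]
orientation: [0.001, 0.215, 0.977, 0.0]
wrist_force: [-5.2, 0.0, 16.9]
finger_gap: 0.0001
grip_force: 8.1
```

>>> step_arm:
  moves:
    - [[0,2,0],[0,0,0],0]
    - [[0,4,0],[0,0,0],0]
    - [[0,6,0],[0,0,0],0]
    - [[0,8,0],[0,0,0],0]
    - [[0,10,0],[0,0,0],0]
    - [[0,12,0],[0,0,0],0]
    - [[0,14,0],[0,0,0],0]
    - [[0,14,0],[0,0,0],0]

```text
clock: 7.7
tcp_pos: [0.6022, 0.0268, 0.0663]
orientation: [0.001, 0.215, 0.977, 0.0]
wrist_force: [-4.5, 1.0, 15.7]
finger_gap: 0.0002
grip_force: 7.7
```

>>> step_arm:
  moves:
    - [[0,5,0],[0,0,0],0]
    - [[0,10,0],[0,0,0],0]
    - [[0,15,0],[0,0,0],0]
    - [[0,20,0],[0,0,0],0]
    - [[0,25,0],[0,0,0],0]
    - [[0,30,0],[0,0,0],0]
    - [[0,35,0],[0,0,0],0]
    - [[0,40,0],[0,0,0],0]

```text
clock: 8.37
tcp_pos: [0.6196, 0.0625, 0.0663]
orientation: [0.002, 0.215, 0.977, -0.0]
wrist_force: [-2.1, -2.6, 13.4]
finger_gap: -0.0004
grip_force: 6.8
```

>>> step_arm:
  moves:
    - [[0,4,0],[0,0,0],0]
    - [[0,8,0],[0,0,0],0]
    - [[0,12,0],[0,0,0],0]
    - [[0,16,0],[0,0,0],0]
    - [[0,20,0],[0,0,0],0]
    - [[0,24,0],[0,0,0],0]
    - [[0,26,0],[0,0,0],0]
    - [[0,26,0],[0,0,0],0]

```text
clock: 9.03
tcp_pos: [0.6312, 0.0865, 0.0664]
orientation: [0.002, 0.215, 0.977, 0.0]
wrist_force: [-0.8, 0.1, 12.5]
finger_gap: 0.0002
grip_force: 6.1
```

>>> step_arm:
  moves:
    - [[0,2,0.5],[0,0,0],0]
    - [[0,4,0.5],[0,0,0],0]
    - [[0,6,0.5],[0,0,0],0]
    - [[0,8,0.5],[0,0,0],0]
    - [[0,10,0.5],[0,0,0],0]
    - [[0,10,0.5],[0,0,0],0]

```text
clock: 9.53
tcp_pos: [0.6343, 0.093, 0.0663]
orientation: [0.002, 0.215, 0.977, -0.002]
wrist_force: [-4.8, -8.2, 17.3]
finger_gap: 0.0002
grip_force: 8.3
```

>>> step_arm:
  moves:
    - [[0,2,0],[0,0,0],0]
    - [[0,4,0],[0,0,0],0]
    - [[0,6,0],[0,0,0],0]
    - [[0,6,0],[0,0,0],0]

```text
clock: 9.87
tcp_pos: [0.6371, 0.0982, 0.0663]
orientation: [0.002, 0.216, 0.976, -0.002]
wrist_force: [-3.8, -8.3, 16.2]
finger_gap: 0.0
grip_force: 8.1
```

>>> step_arm:
  moves:
    - [[0,2,0],[0,0,0],0]
    - [[0,4,0],[0,0,0],0]
    - [[0,6,0],[0,0,0],0]
    - [[0,6,0],[0,0,0],0]

```text
clock: 10.2
tcp_pos: [0.6378, 0.0998, 0.0663]
orientation: [0.001, 0.217, 0.976, -0.006]
wrist_force: [-10.0, -20.1, 20.7]
finger_gap: -0.0003
grip_force: 16.1
```

>>> step_arm:
  moves:
    - [[0,0,-3],[0,0,0],0]
    - [[0,0,-8],[0,0,0],0]
    - [[0,-4,-12],[0,0,0],0]
    - [[0,-8,-20],[0,0,0],0]
    - [[0,-8,-40],[0,0,0],0]
    - [[0,-8,-70],[0,0,0],0]
    - [[0,-8,-100],[0,0,0],0]
    - [[0,-8,-120],[0,0,0],0]

```text
clock: 10.87
tcp_pos: [0.6359, 0.0998, 0.1867]
orientation: [0.001, 0.214, 0.977, 0.001]
wrist_force: [1.0, -0.1, 1.3]
finger_gap: -0.0001
grip_force: 0.0
```

>>> step_arm:
  moves:
    - [[40,0,0],[0,0,0],0]
    - [[80,0,0],[0,0,0],0]
    - [[120,0,0],[0,0,0],0]
    - [[160,0,0],[0,0,0],0]
    - [[190,0,0],[0,0,0],0]
    - [[200,0,0],[0,0,0],0]

```text
clock: 11.37
tcp_pos: [0.4491, 0.1848, 0.184]
orientation: [-0.001, 0.213, 0.977, 0.0]
wrist_force: [-1.1, -0.1, 0.5]
finger_gap: 0.0001
grip_force: 0.0
```

Run:
```python
from h import *
im=imaging.read_camera("side")[:,:,::-1];t=imaging.read_camera("top")[:,:,::-1]
s=telemetry.get_state();print(s["clock"],s["tcp_pos"],s["wrist_force"])
a=cv2.resize(t[130:230,200:350],(480,320),interpolation=2);b=cv2.resize(im[165:250,255:340],(320,320),interpolation=2)
cv2.imwrite("pics/f.png",np.hstack([a,b]))
```

```text
11.4667 [0.45204619 0.18428868 0.18435013] [ 1.08377286 -0.0794606  -0.01294633]
```

View pics/f.png

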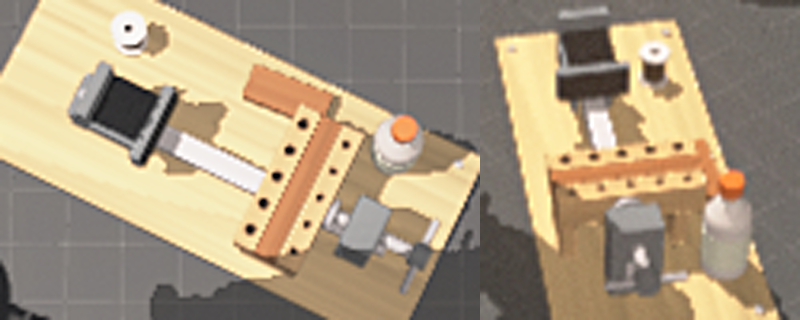

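The jaw is up against the end stop (top crop (95,95)), the block and bottle haven't moved, and the arm is clear. Handing in.

```bash
python3 -c "
from workcell import env;print(env.hand_in())"
```

```text
the job is handed in; nothing more can be done
None
```

I pressed the release key, slid the jaw back to the end stop and let go; the final picture shows the block and bench items unmoved, and I handed the job in with the arm clear, though no verdict came back.

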